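Turn a circuit-board carrier round and slide it into the test dock

TASK

The carrier with the green circuit board is lying the wrong way round. Turn it end for end and slide it, gold-contact end first, between the blue guide rails of the aluminium test dock until it is fully home against the black stop, lying flat on the dock; then let go of it. Leave the carrier with the blue board where it is.

Things in the scene. Friction and masses are not known exactly. Their poses are not given: they have to be found in the camera images.
- carrier_grip (a point): Aluminium tray 100x76x8 mm with GREEN circuit board (chips to 14 mm above tray underside), 0.2-0.4 kg. Black square upright grip 28x28 mm in its middle, top 66 mm above underside; pinch it from above across either pair of faces. This point: on the grip's axis, 52 mm above underside. Axes: x along the tray to its gold-contact end (nose), y across, z up; grip faces square to x and y. Flat on table.
- carrier_nose (a point): Middle of the nose edge of the green-board carrier, 4 mm above its underside, 68 mm ahead (+x) of and 48 mm below carrier_grip; same axes. The nose is a white tongue 46 mm wide, 8 mm thick with gold contacts, 18 mm long. The opposite end (tail) has a yellow cross bar 100 mm wide, 16 mm high, 48 to 58 mm behind the middle: too wide for the rails.
- dock_home (a point): Where carrier_nose is when home: black stop's front face, 4 mm above the fixed dock's deck (deck top 6 mm over table, starts 162 mm before here). x: level slide-in direction, z up. Between blue rails: channel 84 mm wide from 92 mm before here on, mouth flared to 120 mm at 122 mm before. Lips 62 mm apart roof the channel 20 mm above deck (tops 24, screws 29), so enter by the mouth. Stop 36 mm high.
- spare_grip (a point): Grip point of the other carrier: same shape, size and axes, but a BLUE circuit board; loose on the table at any heading. To be left alone.
Mind the look-alikes: they are no part of the job. Leave any pink look-alike of the part that bears dock_home alone.

How it is judged:
By the outcome, as a careful person would: the job done as asked, in the order asked, and still so for the second after the job is handed in, with the robot touching nothing.
It also fails if it takes over 45 s, if anything falls off the work surface, if the arm or the gripper's body presses on something with over 40 N, if the wrist force passes 120 N, or if a joint passes its speed limit or range.

ROBOT

A 7-joint arm with a two-finger parallel gripper is mounted at the origin on the work surface. World frame = base frame: x ahead of the robot, y to its left, z up, the work surface at z = 0. Lengths are in m, angles in rad, forces in N, time in s.
With the tool pointing down it reaches from about 0.375 to 0.925 m from the base axis. Payload 3.1 kg.
Tool frame: the origin (TCP) lies between the finger pads; the fingertips stand 19 mm ahead of it and the grasp point (between the pads) is the TCP; z points along the fingers, y is the line along which they close (so a half turn about z gives the same grasp; the last joint's range is limited). The gripper opens to 85 mm and grips with 20 to 120 N. Pads are 22 mm wide; open, the fingers measure 114 mm over their backs; the gripper's body (76 mm by 85 mm) begins 54 mm behind the grasp point. The pads swing forward as they close: fully open they stand 13 mm farther back than shut.
Start: joints at [1.054, 0.383, 0.044, 1.598, -0.018, 1.161, -0.05], TCP at [0.264, -0.594, 0.211] pointing down, gripper open.
Joint ranges: [-2.61, 2.61], [-0.41, 2.15], [-1.48, 1.57], [0, 2.5], [-1.57, 4.71], [0.05, 1.97], [-2.85, 2.85]. Speed limits (rad/s): [2.79, 2.79, 3.14, 3.14, 3.14, 3.14, 3.14].

INTERFACE

Orientations are given as a unit quaternion [x, y, z, w].
In Python, from bench import move_ptp, movel, move_j, move_gripper, pause, inverse_kinematics, read_camera, camera_params, MotionError, sign_off, look_for, tip_of, read_time_s, read_qpos, read_joint_vel, read_effort, read_eef_pos, read_tcp_rot, read_ft_force, read_ft_torque, read_finger_gap, read_grasp_force gives the robot as it stands. Calls block until the motion is done:
- move_ptp(position, orientation): joint-space move of the TCP to a pose.
- movel(position, orientation=None, speed=0.15): straight line of the TCP; orientation=None keeps the orientation; speed is the mean speed in m/s.
- move_j(angles): joint-space move.
- move_gripper(opening, effort=None): finger opening in m; effort is the grip in N (None keeps the last); returns when the fingers have stopped.
- pause(seconds).
- inverse_kinematics(position, orientation): joint angles nearest the present ones, or None.
- read_camera(name): name is "scene" or "top"; returns the picture (400x640x3 uint8, red, green, blue); there is no depth.
- camera_params(name): a dict with "K" (3x3 intrinsics, pixels), "camera_from_world" (4x4, takes a point from world to camera coordinates). Camera axes: x right, y down, z forward; pixel columns grow to the right and rows downward; lengths in m; the calibration is good to about 2 mm. A picture is of the moment at which its call begins. camera_params takes no time and is no camera call.
A pose or a line that the arm cannot do raises MotionError and nothing moves.
- sign_off(): hands the job in; it is judged then, once.
Trained networks look in the newest picture that a camera, given by its name, has taken for a name from the list of things; names that differ only in an ending like _2 or _b are one class to them, and where a whole thing is asked for, a point or a joint stands for the part that bears it (a point fixed in the world has none). Each returns a list of dicts, best first, with "confidence" (0 to 1); they miss things now and then, are a little off and sometimes report something else, mostly with a low value. They report only what shows in the picture. A call takes as long as a camera call. They do not tell look-alikes from the thing itself.
- look_for(camera, name): "at" ([column, row] in pixels, amid what is visible of it).
- tip_of(camera, name): "at" ([column, row] in pixels: a listed point, or the origin of a listed thing).
Readings, each from a call of its own:
- read_time_s(): time.
- read_qpos(): joint angles.
- read_joint_vel(): joint speeds.
- read_effort(): joint torques, N m.
- read_eef_pos(): TCP position.
- read_tcp_rot(): TCP orientation.
- read_ft_force(): force on the tool from outside, world axes, zero at the start.
- read_ft_torque(): the same for the moment, N m.
- read_finger_gap(): finger opening in m.
- read_grasp_force(): force on a finger pad.
Only numpy, scipy, OpenCV 4.12 (cv2) and the standard library are available. Lean on these libraries where they do the work, as an engineer would, in place of code of your own. Each camera call takes 0.05 s, during which the arm holds its last target. There are 200 camera calls.

## Working session

There is one attempt and no reset: what is moved stays moved. The work goes in short steps, each a Python script; the robot and the scene stay as the last script left them, time stands still between calls to the robot, and variables do not carry over. Pictures are saved under pics/ and viewed, at most 10 in all, crops included, and the job is handed in when it is done.

```bash
mkdir -p pics; cat > h.py <<'E'
from bench import *
import numpy as np, cv2
def ray(cam,px,z):
    p=camera_params(cam);K=np.array(p["K"]);T=np.array(p["camera_from_world"])
    R=T[:3,:3];t=T[:3,3];c=-R.T@t
    d=R.T@np.linalg.solve(K,[px[0],px[1],1.]);return c+d*(z-c[2])/d[2]
def proj(cam,P):
    p=camera_params(cam);K=np.array(p["K"]);T=np.array(p["camera_from_world"])
    q=K@(T[:3,:3]@np.array(P)+T[:3,3]);return q[:2]/q[2]
Z=dict(carrier_grip=.052,carrier_nose=.004,dock_home=.010,spare_grip=.052)
def save(cam,n): 
    im=read_camera(cam);cv2.imwrite(n,im[:,:,::-1]);return im
E
python3 - <<'E'
from h import *
a=save("top","pics/t0.png");b=save("scene","pics/s0.png")
for c in("top","scene"):
    p=camera_params(c);T=np.array(p["camera_from_world"]);print(c,-T[:3,:3].T@T[:3,3],np.array(p["K"])[0,0])
    for n in Z:
        for r in tip_of(c,n): print(c,n,np.round(r["at"],1),round(r["confidence"],2),ray(c,r["at"],Z[n]).round(4))
cv2.imwrite("pics/both0.png",cv2.resize(np.vstack([a,b]),(480,600))[:,:,::-1])
print(read_time_s())
E
```

```text
top [0.2441264  0.01879636 1.09198247] 418.2934371715387
top carrier_grip [309.7 188.3] 0.69 [0.494  0.0609 0.052 ]
top carrier_nose [313.2 214.5] 0.74 [0.4344 0.0531 0.004 ]
top dock_home [424.2 132. ] 0.73 [ 0.6608 -0.2481  0.01  ]
top dock_home [439.5 267.6] 0.55 [ 0.2957 -0.2696  0.01  ]
scene [ 1.05000922 -0.24449599  0.81932244] 367.6394487682377
scene carrier_grip [333.9 216.3] 0.71 [0.4924 0.0595 0.052 ]
scene carrier_nose [317.1 211.6] 0.91 [0.4198 0.0431 0.004 ]
scene dock_home [198.9 218.6] 0.77 [ 0.2962 -0.2711  0.01  ]
scene dock_home [243.7 323.6] 0.64 [ 0.6512 -0.2552  0.01  ]
scene spare_grip [404.8 191.9] 0.86 [0.5035 0.2827 0.052 ]
scene spare_grip [334.4 218. ] 0.16 [0.4983 0.0579 0.052 ]
0.5
```

View pics/t0.png

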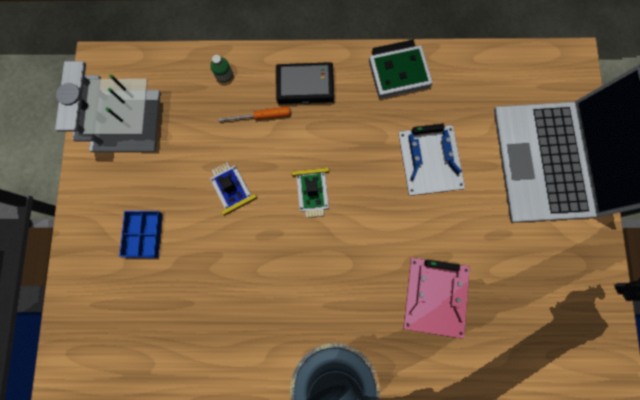

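View pics/s0.png

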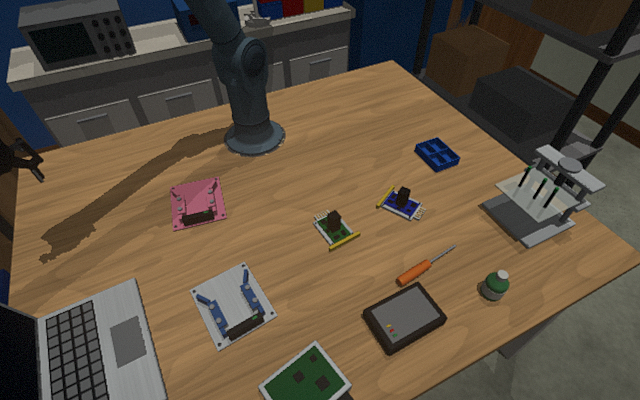

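The green-board carrier is at top (312,190), nose towards the robot at (313,214). What could be mistaken for it or the dock:
- Blue-board carrier at top (233,188), to be left alone.
- Green panel at (400,70), which is not a carrier.
- Pink dock at (437,297), a look-alike of the aluminium dock with blue rails at (433,160), whose stop is at (428,129).

Next I'll do one close crop and fit the dock plate.

```bash
python3 - <<'E'
from h import *
a=cv2.imread("pics/t0.png");b=cv2.imread("pics/s0.png")
c=lambda im,x,y,w,h:cv2.resize(im[y:y+h,x:x+w],(400,300),interpolation=cv2.INTER_CUBIC)
cv2.imwrite("pics/crop.png",np.vstack([np.hstack([c(a,270,150,80,80*3//4),c(a,384,112,100,90)]),np.hstack([c(b,290,190,80,60),c(b,184,254,100,100)])]))
# plate outline: low-saturation bright blobs
for cam,im,roi in(("top",a,(390,110,90,95)),("scene",b,(180,250,105,108))):
    x,y,w,h=roi;hs=cv2.cvtColor(im[y:y+h,x:x+w],cv2.COLOR_BGR2HSV)
    m=((hs[...,1]<60)&(hs[...,2]>110)).astype(np.uint8)
    m=cv2.morphologyEx(m,cv2.MORPH_CLOSE,np.ones((5,5)))
    n,l,st,_=cv2.connectedComponentsWithStats(m);k=1+np.argmax(st[1:,4])
    pts=np.argwhere(l==k)[:,::-1]+[x,y]
    hull=cv2.convexHull(pts.astype(np.int32))[:,0]
    W=np.array([ray(cam,p,.006)[:2] for p in hull])
    r=cv2.minAreaRect((W*1000).astype(np.float32));print(cam,r,cv2.boxPoints(r).round(0).tolist())
# channel colours: blue rails
def blue(cam,im,roi):
    x,y,w,h=roi;hs=cv2.cvtColor(im[y:y+h,x:x+w],cv2.COLOR_BGR2HSV)
    m=((hs[...,0]>100)&(hs[...,0]<125)&(hs[...,1]>120)).astype(np.uint8)
    n,l,st,ce=cv2.connectedComponentsWithStats(m)
    for k in range(1,n):
        if st[k,4]>20:
            P=np.argwhere(l==k)[:,::-1]+[x,y];print(cam,st[k,4],ray(cam,P.mean(0),.028)[:2].round(4))
blue("top",a,(390,110,90,95));blue("scene",b,(180,250,105,108))
# orientation candidates
from scipy.spatial.transform import Rotation as R
for yaw in range(-180,180,30):
    q=(R.from_euler('z',yaw,degrees=True)*R.from_euler('x',180,degrees=True)).as_quat()
    for P in([.493,.06,.15],[.6,-.25,.15]):
        s=inverse_kinematics(P,q);print(yaw,P,None if s is None else np.round(s,2))
E
```

```text
top ((584.77001953125, -263.300048828125), (181.07562255859375, 150.95193481445312), 6.96477746963501) [[486.0, -199.0], [504.0, -349.0], [684.0, -327.0], [665.0, -177.0]]
scene ((584.8431396484375, -263.51422119140625), (180.02915954589844, 150.1387939453125), 7.14229154586792) [[486.0, -200.0], [505.0, -349.0], [683.0, -327.0], [665.0, -178.0]]
top 236 [ 0.598  -0.3054]
top 215 [ 0.5945 -0.2167]
scene 30 [ 0.543  -0.2142]
scene 146 [ 0.6011 -0.2213]
scene 33 [ 0.5557 -0.3228]
scene 180 [ 0.6175 -0.3015]
scene 22 [ 0.6431 -0.21  ]
-180 [0.493, 0.06, 0.15] [ 0.55  0.26 -0.83  1.99  0.23  0.99  1.18]
-180 [0.6, -0.25, 0.15] [ 0.75  0.5  -0.55  1.63  0.29  1.09  1.69]
-150 [0.493, 0.06, 0.15] [ 0.85  0.42 -1.23  1.98  0.46  1.06  1.51]
-150 [0.6, -0.25, 0.15] [ 1.17  0.81 -1.25  1.61  0.8   1.31  1.89]
-120 [0.493, 0.06, 0.15] [ 0.85  0.42 -1.23  1.98  0.46  1.06  2.03]
-120 [0.6, -0.25, 0.15] [ 1.17  0.81 -1.25  1.61  0.8   1.31  2.41]
-90 [0.493, 0.06, 0.15] [ 0.85  0.42 -1.23  1.98  0.46  1.06  2.56]
-90 [0.6, -0.25, 0.15] [ 0.23  0.44  0.13  1.66 -0.06  1.05 -2.76]
-60 [0.493, 0.06
[... 353 characters left out ...]
 -0.12  1.65  0.06  1.06 -1.28]
30 [0.493, 0.06, 0.15] [ 0.38  0.22 -0.64  1.99  0.16  0.98 -1.38]
30 [0.6, -0.25, 0.15] [ 0.46  0.45 -0.17  1.64  0.08  1.06 -0.78]
60 [0.493, 0.06, 0.15] [ 0.4   0.22 -0.66  1.99  0.17  0.98 -0.87]
60 [0.6, -0.25, 0.15] [ 0.53  0.45 -0.25  1.64  0.13  1.06 -0.29]
90 [0.493, 0.06, 0.15] [ 0.42  0.23 -0.69  1.99  0.18  0.98 -0.35]
90 [0.6, -0.25, 0.15] [ 0.59  0.46 -0.34  1.64  0.17  1.07  0.2 ]
120 [0.493, 0.06, 0.15] [ 0.45  0.23 -0.72  1.99  0.19  0.98  0.16]
120 [0.6, -0.25, 0.15] [ 0.66  0.48 -0.43  1.63  0.22  1.08  0.7 ]
150 [0.493, 0.06, 0.15] [ 0.48  0.24 -0.75  1.99  0.2   0.98  0.68]
150 [0.6, -0.25, 0.15] [ 0.7   0.49 -0.48  1.63  0.24  1.08  1.2 ]
```

View pics/crop.png

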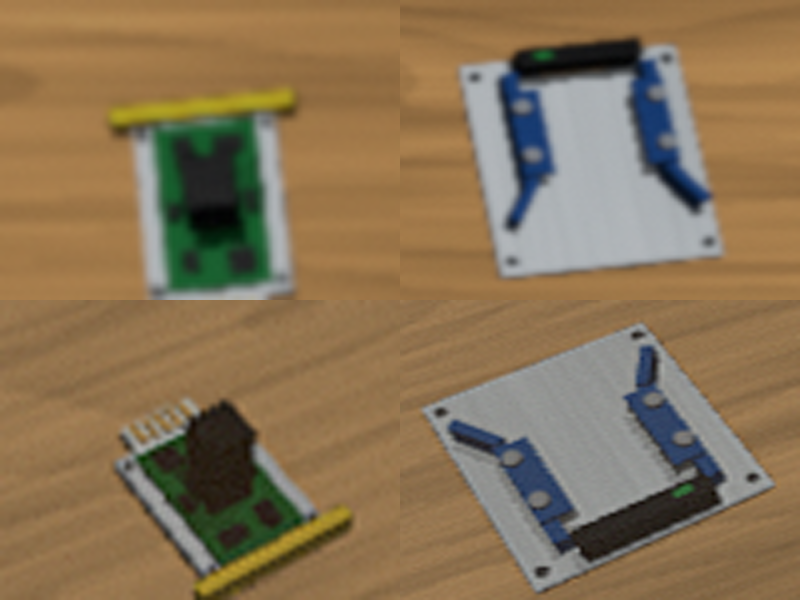

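Both cameras agree on the dock: yaw about 7.05°, with home about 72 mm ahead of the plate centre. The crop confirms the green-board carrier has its gold nose towards the robot. I'll get its yaw from the yellow bar, then grasp.

```bash
cat >> h.py <<'E'
from scipy.spatial.transform import Rotation as R
quat=lambda yaw:(R.from_euler('z',yaw,degrees=True)*R.from_euler('x',180,degrees=True)).as_quat()
DY=7.05;u=np.array([np.cos(np.radians(DY)),np.sin(np.radians(DY)),0])
HOME=np.array([.5848,-.2634,.010])+.072*u
def st(s=""): print(s,round(read_time_s(),2),np.round(read_eef_pos(),4),np.round(read_ft_force(),1),np.round(read_ft_torque(),2),round(read_finger_gap(),4),round(read_grasp_force(),1))
E
python3 - <<'E'
from h import *
ang=[]
for cam,f,(x,y,w,h) in(("top","pics/t0.png",(285,160,50,30)),("scene","pics/s0.png",(315,222,50,30))):
    hs=cv2.cvtColor(cv2.imread(f)[y:y+h,x:x+w],cv2.COLOR_BGR2HSV)
    m=(hs[...,0]>22)&(hs[...,0]<34)&(hs[...,1]>170)
    W=np.array([ray(cam,p+[x,y],.014)[:2] for p in np.argwhere(m)[:,::-1]])
    c=W.mean(0);v=np.linalg.svd(W-c)[2][0];v*=np.sign(v[1])
    yaw=np.degrees(np.arctan2(v[1],v[0]))+90;ang.append(yaw);print(cam,len(W),c.round(4),yaw,"grip from bar",(c+.053*np.array([np.cos(np.radians(yaw)),np.sin(np.radians(yaw))])).round(4))
yaw=np.mean(ang);g=[.493,.060]
print(yaw)
if abs(yaw-187)<6:
    move_ptp([*g,.16],quat(yaw));st()
    movel([*g,.052],speed=.15);st()
    move_gripper(.0,60);st("grip")
    print(np.round(read_qpos(),2))
E
```

```text
top 136 [0.5506 0.0623] 186.3096516169167 grip from bar [0.4979 0.0564]
scene 139 [0.5511 0.0588] 186.47510710358077 grip from bar [0.4985 0.0528]
186.39237936024875
 2.97 [0.4934 0.0587 0.16  ] [-0.5  0.3  0.6] [-0.02 -0.09  0.02] 0.0852 0.0
 3.83 [0.4939 0.0603 0.0527] [-0.8  0.6  1.7] [-0.01  0.01 -0.  ] 0.0849 0.0
grip 4.6 [0.493 0.06  0.052] [ 0.1 -0.6  0. ] [ 0.03  0.01 -0.  ] 0.0001 0.0
[ 0.46  0.42 -0.76  2.05  0.4   0.82  1.15]
```

The fingers closed on nothing, so I'll look.

```bash
python3 - <<'E'
from h import *
a=save("top","pics/t1.png");b=save("scene","pics/s1.png")
c=lambda im,x,y,w,h:cv2.resize(im[y:y+h,x:x+w],(400,300),interpolation=cv2.INTER_CUBIC)
cv2.imwrite("pics/c1.png",np.hstack([c(a,262,140,100,75),c(b,280,170,120,90)])[:,:,::-1])
for cam in("top","scene"):
    print(cam,"tcp px",proj(cam,read_eef_pos()))
E
```

```text
top tcp px [310.0504454  188.71239754]
scene tcp px [334.15950314 216.3720257 ]
```

View pics/c1.png

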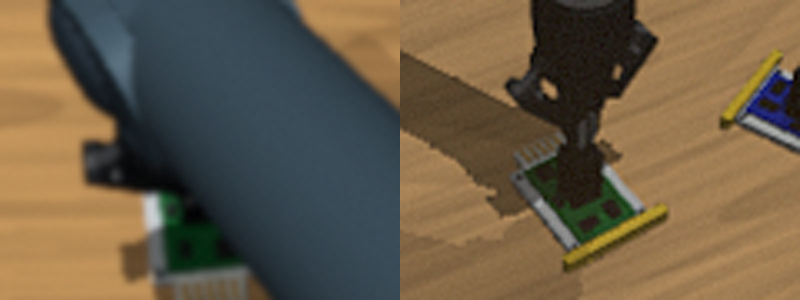

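```bash
python3 - <<'E'
from h import *
a=cv2.imread("pics/s0.png");b=cv2.imread("pics/s1.png")
c=lambda im:cv2.convertScaleAbs(cv2.resize(im[195:255,305:365],(400,400),interpolation=cv2.INTER_CUBIC),alpha=2.2)
cv2.imwrite("pics/c2.png",np.hstack([c(a),c(b)]))
P=read_eef_pos();print(P,R.from_quat(read_tcp_rot()).as_matrix().round(3).tolist())
f=lambda p:((proj("scene",p)-[305,195])*400/60).round(0)
print("tcp",f(P),"tip",f(P+[0,0,-.019]),"gap",read_finger_gap())
for g in([.493,.060],[.498,.055]):
    print(g,"top",f([*g,.066]),"base",f([*g,.008]))
st()
E
```

```text
[0.49292649 0.05999464 0.05192545] [[-0.994, -0.111, -0.0], [-0.111, 0.994, 0.0], [0.0, 0.0, -1.0]]
tcp [194. 142.] tip [194. 172.] gap -0.00037806049740152263
[0.493, 0.06] top [195. 120.] base [193. 209.]
[0.498, 0.055] top [190. 133.] base [188. 222.]
 4.7 [0.4929 0.06   0.0519] [ 0.5 -0.2  0.3] [0.01 0.02 0.05] -0.0004 0.0
```

View pics/c2.png

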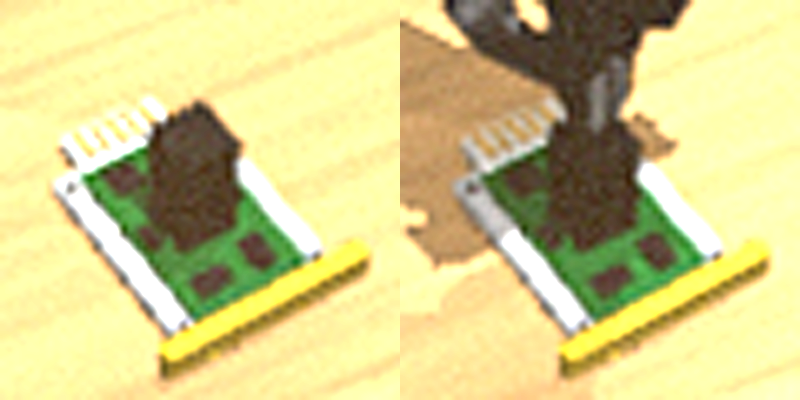

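```bash
python3 - <<'E'
from h import *
c=lambda im:cv2.convertScaleAbs(cv2.resize(im[175:255,295:375],(266,400),interpolation=cv2.INTER_CUBIC)[:,:,::-1],alpha=2.2)
o=[]
o.append(c(read_camera("scene")))
movel([.493,.060,.092],speed=.1);st("up")
o.append(c(read_camera("scene")))
move_gripper(.085);st("open")
o.append(c(read_camera("scene")))
cv2.imwrite("pics/c3.png",np.hstack(o))
f=lambda p:((proj("scene",p)-[295,175])*[266/80,5]).round(0)
print(f([.493,.06,.073]),f([.493,.06,.092]))
E
```

```text
up 5.3 [0.4932 0.0598 0.0923] [-0.5  0.2  0.4] [-0.   -0.01  0.01] 0.0003 0.0
open 6.13 [0.493 0.06  0.092] [-0.1 -0.9  0. ] [-0.01 -0.01 -0.03] 0.0848 0.0
[131. 182.] [131. 158.]
```

View pics/c3.png

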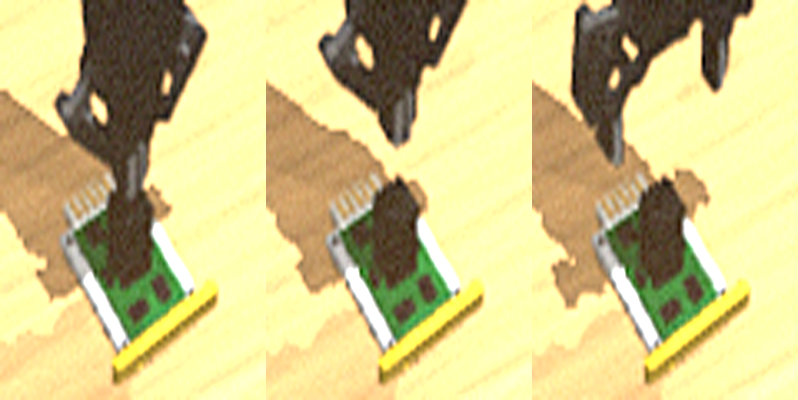

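In the middle frame the tip shows at row 142, but the reported TCP predicts row 182. The real fingertips are therefore off from the reported pose by about 30 mm, either higher or towards the robot. The top view should tell which.

```bash
python3 - <<'E'
from h import *
im=save("top","pics/t2.png");s=save("scene","pics/s2.png")
c=lambda i,x,y:cv2.convertScaleAbs(cv2.resize(i[y:y+80,x:x+80],(400,400),interpolation=cv2.INTER_CUBIC)[:,:,::-1],alpha=2.0)
cv2.imwrite("pics/c4.png",np.hstack([c(im,270,140),c(s,295,160)]))
M=R.from_quat(read_tcp_rot()).as_matrix();P=read_eef_pos();print(P)
for z in(.006,-.02,-.025):
  for sg in(1,-1):
    q=P+M@[0,sg*.0425,z];print(z,sg,((proj("top",q)-[270,140])*5).round(0),((proj("scene",q)-[295,160])*5).round(0))
print(np.array(camera_params("top")["camera_from_world"]).round(3).tolist())
E
```

```text
[0.49302238 0.06002712 0.09202898]
0.006 1 [112. 237.] [263. 208.]
0.006 -1 [283. 218.] [129. 275.]
-0.02 1 [108. 224.] [265. 175.]
-0.02 -1 [283. 205.] [128. 242.]
-0.025 1 [107. 222.] [265. 168.]
-0.025 -1 [283. 202.] [128. 235.]
[[0.002, -1.0, -0.018, 0.037], [-0.981, 0.001, -0.196, 0.454], [0.196, 0.018, -0.98, 1.022], [0.0, 0.0, 0.0, 1.0]]
```

View pics/c4.png

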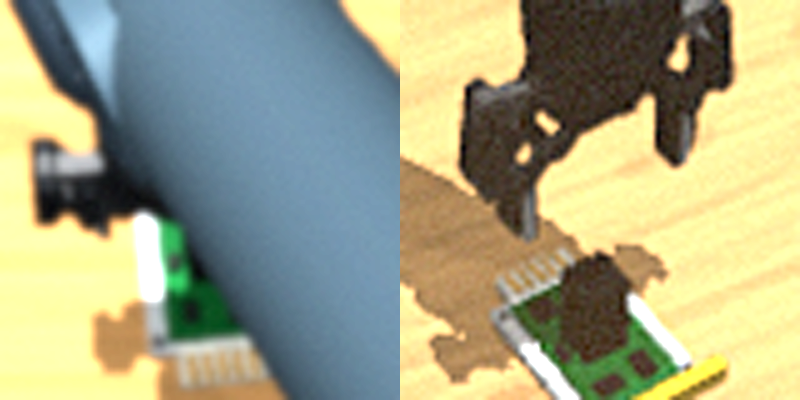

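The right picture shows the open tips at (127,238) and (278,163), which fits a tool about 30–33 mm higher than reported. The top view agrees, and x and y look correct. I'll descend by that amount under force watch and grasp again.

```bash
python3 - <<'E'
from h import *
movel([.495,.058,.045],speed=.12)
z=.045
while z>.0225:
    z-=.0075;movel([.495,.058,z],speed=.05);f=read_ft_force()
    if abs(f[2])>6: print("contact");break
st("down")
move_gripper(0,60);st("grip")
E
```

```text
down 7.72 [0.4945 0.0579 0.022 ] [0.2 0.1 0.1] [-0.   -0.05  0.03] 0.0847 0.0
grip 8.28 [0.4954 0.0577 0.0228] [-0.3 -1.5  2.8] [-0.14  0.03  0.01] 0.0267 60.1
```

```bash
cat >> h.py <<'E'
Z0=.0225
def at(s,lat=0,z=0): # s: nose distance before home; z: underside above table
    v=np.array([-u[1],u[0],0]);p=HOME-(s+.068)*u+lat*v;p[2]=Z0+z;return p
E
python3 - <<'E'
from h import *
p=read_eef_pos();movel([.495,.058,.13],speed=.15);st("lift")
q=inverse_kinematics(at(.14,z=.11),quat(DY));print(np.round(read_qpos(),2),np.round(q,2))
move_ptp(at(.14,z=.11),quat(DY));st("turned")
movel(at(.14,z=.03),speed=.12);st();pause(.2)
t=save("top","pics/t3.png");s=save("scene","pics/s3.png")
c=lambda i,x,y,w=100:cv2.convertScaleAbs(cv2.resize(i[y:y+w,x:x+w],(400,400),interpolation=cv2.INTER_CUBIC)[:,:,::-1],alpha=1.6)
cv2.imwrite("pics/c5.png",np.hstack([c(t,384,110),c(s,170,230,120)]))
n=np.array([-u[1],u[0],0])
P=HOME-.14*u;P[2]=.034;print("nose px",(proj("top",P)-[384,110])*4,(proj("scene",P)-[170,230])*400/120)
for nm in("carrier_nose","carrier_grip"):
  for cam in("top","scene"):
    h=.034 if "nose" in nm else .082
    for r in tip_of(cam,nm)[:2]:
        w=ray(cam,r["at"],h);d=w-HOME;print(nm,cam,round(r["confidence"],2),np.round(r["at"],1),"along",round(d@u,4),"lat",round(d@n,4))
E
```

```text
lift 9.15 [0.4936 0.0576 0.1288] [-1.1 -0.2 -4.9] [-0.02  0.05  0.01] 0.0269 59.3
[ 0.55  0.3  -0.84  2.    0.27  0.96  1.26] [ 0.69  0.26 -0.23  1.95  0.07  0.94 -1.03]
turned 11.12 [ 0.4501 -0.2791  0.1321] [-0.5  0.5 -2.4] [ 0.   -0.03 -0.04] 0.0268 59.3
 11.94 [ 0.4507 -0.2804  0.0531] [ 0.4 -0.4 -2.9] [ 0.03 -0.01 -0.01] 0.0268 59.3
nose px [216.43607856 283.63522981] [160.65504746 150.44053431]
carrier_nose top 0.88 [439.4 181.8] along -0.1428 lat -0.0029
carrier_nose top 0.25 [427.1 131.7] along -0.0033 lat 0.0051
carrier_nose scene 0.45 [404.1 192.6] along -0.0958 lat 0.5622
carrier_grip top 0.65 [449.3 205.2] along -0.2146 lat -0.0016
carrier_grip scene 0.74 [203.7 244.8] along -0.2067 lat 0.0015
```

View pics/c5.png

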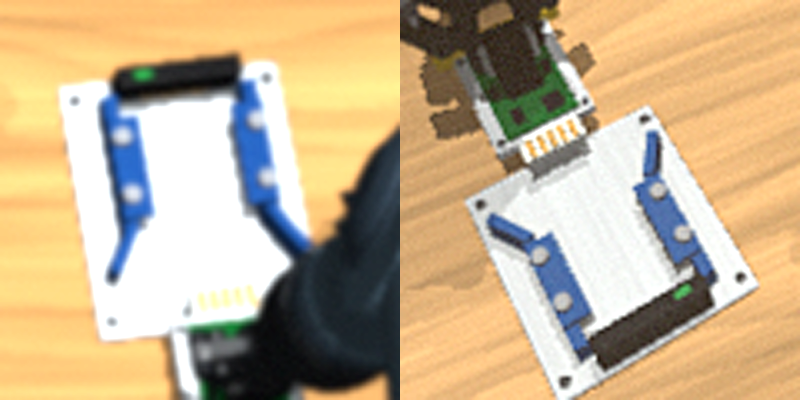

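The carrier is level and aligned with the channel, gold end forward: nose at crop (225,300) in the top view and (555,140) in the scene view. Lateral error is about 1 mm. I'll insert under force watch.

```bash
python3 - <<'E'
from h import *
n=np.array([-u[1],u[0],0])
L=.0007
movel(at(.135,L,.0075),speed=.08);pause(.1);st("low");f0=np.mean([read_ft_force() for _ in range(5)],0)
s=.135
while s>-.008:
    step=.012 if s>.02 else .003
    s-=step;movel(at(s,L,.0075),speed=.06)
    f=np.mean([read_ft_force() for _ in range(5)],0)-f0
    print(round(s,3),"push",(f@u).round(1),"lat",(f@n).round(1),"z",f[2].round(1))
    if abs(f@n)>12 or -(f@u)>12 or abs(f[2])>15: break
st()
E
```

```text
low 12.98 [ 0.4544 -0.2783  0.0294] [-0.2  0.1 -3.3] [-0.    0.06 -0.01] 0.0269 59.4
0.123 push 0.3 lat -0.1 z -0.5
0.111 push -0.2 lat 0.3 z -0.0
0.099 push -0.4 lat 0.9 z -0.7
0.087 push -0.1 lat -0.2 z -0.8
0.075 push -0.3 lat 0.7 z -0.0
0.063 push -0.2 lat 0.7 z -0.5
0.051 push 0.5 lat -0.2 z -0.6
0.039 push 0.2 lat 0.5 z -0.7
0.027 push -1.0 lat -0.9 z -0.1
0.015 push 0.2 lat -0.5 z -0.3
0.012 push -0.6 lat 0.6 z 0.4
0.009 push -0.1 lat 0.2 z -0.3
0.006 push 1.0 lat -0.2 z -0.3
0.003 push -0.1 lat -0.3 z 0.1
0.0 push 0.6 lat -0.4 z -0.2
-0.003 push -1.3 lat -0.9 z -0.0
-0.006 push -5.0 lat -0.1 z 3.0
-0.009 push -10.0 lat 1.5 z 6.9
 18.48 [ 0.5915 -0.2623  0.0292] [-10.3   0.4   3.6] [0.05 2.12 0.19] 0.0269 60.4
```

The nose met the stop where expected. I'll set the carrier down, press it home and look before releasing.

```bash
python3 - <<'E'
from h import *
L=.0007
movel(at(-.003,L,.0075),speed=.03)
for z in(.0065,.0055,.0045):
    movel(at(-.003,L,z),speed=.03);pause(.1);st(f"z{z}")
    if read_ft_force()[2]>6: break
for s in(-.006,-.008,-.010):
    movel(at(s,L,z),speed=.03);pause(.1);st(f"s{s}")
    if read_ft_force()@u<-15: break
move_gripper(.085);pause(.3);st("open")
movel(at(s,L,.12),speed=.15);st("up")
q=np.array([0.0,0,0]);p=at(.2,L,.2);move_ptp(p,quat(DY));pause(.2)
t=save("top","pics/t4.png");sc=save("scene","pics/s4.png")
c=lambda i,x,y,w=100:cv2.convertScaleAbs(cv2.resize(i[y:y+w,x:x+w],(400,400),interpolation=cv2.INTER_CUBIC)[:,:,::-1],alpha=1.6)
cv2.imwrite("pics/c6.png",np.hstack([c(t,384,110),c(sc,170,240,120)]))
n=np.array([-u[1],u[0],0])
for cam in("top","scene"):
  for r in tip_of(cam,"carrier_grip")[:2]:
    d=ray(cam,r["at"],.058)-HOME;print(cam,r["confidence"],d@u,d@n)
st()
E
```

```text
z0.0065 19.18 [ 0.5913 -0.2622  0.0291] [-3.9 -0.8 -0.2] [-0.2   0.93  0.04] 0.027 59.8
z0.0055 19.53 [ 0.5915 -0.2621  0.0288] [-6.1 -1.2  4.1] [-0.04  1.44  0.08] 0.0268 60.4
z0.0045 19.88 [ 0.5915 -0.2621  0.0288] [-6.9  0.4  7.3] [0.05 1.83 0.06] 0.0268 61.0
s-0.006 20.23 [ 0.5913 -0.2621  0.0288] [-12.6   1.5  13.9] [0.17 2.77 0.17] 0.0268 61.8
s-0.008 20.58 [ 0.5913 -0.2622  0.0289] [-17.3   1.7  17.3] [0.23 3.45 0.17] 0.0269 62.2
open 21.48 [ 0.5966 -0.2613  0.0269] [0.6 0.4 0.1] [ 0.06 -0.04  0.07] 0.0849 0.0
up 22.4 [ 0.5956 -0.2609  0.1413] [-0.5 -0.4 -0.3] [ 0.01  0.01 -0.08] 0.0848 0.0
top 0.98 -0.0717569965124961 0.007683876102333653
scene 0.65 -0.06619725165487896 -0.0009892372826735382
scene 0.37 0.019500423991421222 -0.0035305230220456377
 23.69 [ 0.3907 -0.2865  0.2221] [ 0.2 -0.8  0.1] [-0.   -0.04  0.01] 0.085 0.0
```

View pics/c6.png

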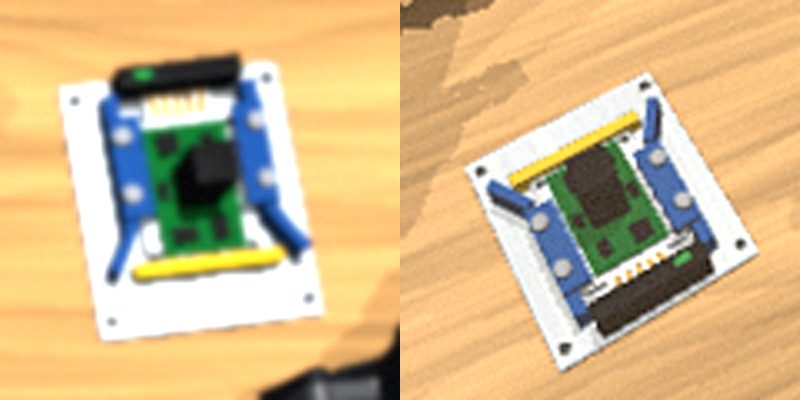

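```bash
python3 - <<'E'
from h import *
n=np.array([-u[1],u[0]])
for cam,f,(x,y,w,h) in(("top","pics/t4.png",(410,160,55,30)),("scene","pics/s4.png",(195,265,55,45))):
    hs=cv2.cvtColor(cv2.imread(f)[y:y+h,x:x+w],cv2.COLOR_BGR2HSV)
    m=(hs[...,0]>22)&(hs[...,0]<34)&(hs[...,1]>170)
    W=np.array([ray(cam,p+[x,y],.020)[:2] for p in np.argwhere(m)[:,::-1]])-HOME[:2]
    a,l=W@u[:2],W@n;print(cam,len(W),"along",a.mean(),a.min(),a.max(),"lat",l.min(),l.max(),"slope",np.polyfit(l,a,1)[0])
for r in tip_of("top","carrier_nose")+tip_of("scene","carrier_nose"): print(r)
print(proj("top",HOME),proj("scene",HOME))
E
```

```text
top 120 along -0.12177888146348802 -0.12632315716208303 -0.11726948465973877 lat -0.049936824005820814 0.047131952933788974 slope -0.0048352696355635294
scene 124 along -0.12066206394560655 -0.1250714298580633 -0.11107840122404122 lat -0.04992264441149814 0.04719584150884541 slope -0.0037685773322852353
{'at': [426.1, 135.4], 'confidence': 0.84}
{'at': [240.4, 324.2], 'confidence': 0.58}
[426.68376554 133.57511218] [244.68947792 325.39164003]
```

The yellow bar's centre is 121 mm before home, where it should be with the nose on the stop. It is centred and square to the dock, and the arm is clear.

```bash
python3 -c "
from h import *
print(sign_off(),read_time_s())"
```

```text
the job is handed in; nothing more can be done
the job is handed in; nothing more can be done
```

The green-board carrier is turned end for end, home against the black stop, flat on the dock and released; I never touched the blue-board carrier, and the job is handed in at about 24 s.

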